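# Slide the blue-lidded dye jar along the fence to the labelling stop

### The job

On the soap-making bench, the jar with the blue lid is next to be labelled: slide it along the aluminium fence it stands beside until it rests up against the yellow stop bar, then let go of it. Push it gently and keep it upright, on the table and close along the fence the whole way; do not lift it. Leave the orange-lidded jar on the other side of the fence where it stands.

Things in the scene. Friction and masses are not known exactly. Their poses are not given: they have to be found in the camera images.
- guide: Fixed labelling guide, a T from above. Origin: on the table under the middle of the fence. Fence: aluminium wall along y, 300 mm long, 12 thick (x -6 to 6), 30 high. Yellow stop bar across its +y end: x -75 to 75, y 130 to 150 mm, 30 high. One jar stands on each side of the fence, either way round. A jar touching fence and stop has its centre at x = 36 or -36, y = 100 mm.
- jar_blue: The jar to slide: squat round white jar with blue band and blue screw lid, upright on the table a few mm from the fence. Body 60 mm across and 36 high, lid 58 across above it, 50 mm high in all, 0.12 to 0.24 kg, ordinary friction. Origin: centre of its underside; z up along its axis.
- jar_orange: The other jar, to be left alone: the same size and shape as the blue-lidded one but with an orange band and lid, standing upright on the other side of the fence. Origin: centre of its underside; z up.
There are look-alikes about, which are no part of the job. What is shaped like the jar_blue but green, red or turquoise is not meant.

How it is judged:
At the end, for the whole second after the job is handed in: The blue-lidded jar stands upright (within 6 degrees) and still on the table, within 12 mm of the yellow stop bar and within 15 mm of the fence; the orange-lidded jar stands upright within 15 mm of where it started (y of jar_blue in the frame of guide between 0.088 and 0.11 m and x of jar_blue in the frame of guide between -0.051 and 0.051 m and angle between each of jar_blue, jar_orange's own z axis and vertical below 0.1 rad and height (world z) of jar_blue below 0.008 m and linear speed of jar_blue below 0.01 m/s and distance of jar_orange from where it was at the start of the episode below 0.015 m); the robot touches nothing.
It fails at once if the blue-lidded jar is lifted off the table (by more than 12 mm) (height (world z) of jar_blue above 0.012 m).
It fails at once if the blue-lidded jar tips (more than 20 degrees) (angle between jar_blue's own z axis and vertical above 0.35 rad).
It fails at once if the blue-lidded jar strays more than 20 mm from the fence (x of jar_blue in the frame of guide above 0.056 m or x of jar_blue in the frame of guide below -0.056 m).
It fails at once if the blue-lidded jar is knocked along faster than 0.4 m/s (linear speed of jar_blue above 0.4 m/s).
It fails at once if the orange-lidded jar is moved by more than 15 mm (distance of jar_orange from where it was at the start of the episode above 0.015 m).
It also fails if it takes over 32 s, if anything falls off the work surface, if the arm or the gripper's body presses on something with over 40 N, if the wrist force passes 120 N, or if a joint passes its speed limit or range.

### The arm

A 6-joint arm with a two-finger parallel gripper is mounted at the origin on the work surface. World frame = base frame: x ahead of the robot, y to its left, z up, the work surface at z = 0. Lengths are in m, angles in rad, forces in N, time in s.
With the tool pointing down it reaches from about 0.425 to 0.95 m from the base axis. Payload 3.5 kg.
Tool frame: the origin (TCP) lies on the centre line of the jaws, within the pads' length; the fingertips stand tip_extent ahead of it and the grasp point (between the pads) lies 2 mm behind it (tip_extent is the distance from the TCP to the fingertips, in m); z points along the fingers, y is the direction in which the jaws open and shut (so a half turn about z gives the same grasp; the last joint's range is limited). The gripper opens to 85 mm and grips with 20 to 120 N. Pads are 22 mm wide; open, the fingers measure 114 mm over their backs; the gripper's body (76 mm by 85 mm) begins 54 mm behind the grasp point. The pads swing forward as they close: fully open they stand 13 mm farther back than shut.
Start: joints at [-1.253, 0.286, 1.577, -0, 1.279, -0.15], TCP at [0.304, -0.602, 0.248] pointing down, gripper open.
Joint ranges: [-2.77, 2.77], [-0.9, 2.22], [0.21, 2.48], [-1.53, 4.67], [0.24, 2.81], [-2.84, 2.84]. Speed limits (rad/s): [2.79, 2.79, 3.14, 3.14, 3.14, 3.14].

### API

Orientations are given as a unit quaternion [x, y, z, w].
In Python, from plant import * gives the robot as it stands.
- The arm moves only by the shell command python3 -m crank 'ROWS' [FORCE]. ROWS is JSON, a list of rows, each a list of 7 numbers: the gripper's target within -1 to 1 (shut at 1, half-way at 0, fully open at -1), then the shift along the tool's x, y, z in cm, then the turn, a rotation vector about the tool's x, y, z in degrees. In form: [[fingers, tx, ty, tz, wx, wy, wz], ...]. A call has 1 to 5 rows; each row shifts and turns the commanded pose from where the row before left it, along the tool's axes as they then stand; what a row does not reach is not made up. A row lasts 1/10 s, in which the tool goes at most 50 mm and 8.59 degrees, less where a joint would pass 70% of its speed; a pose out of reach is approached as far as the arm can. A call is refused whole if a number of a shift passes 5 or a number of a turn 8.59, either way. A call with a gripper value outside its range is refused whole. The fingers move at their own pace and stop on an object; FORCE is the grip in N (left out, the last holds). Time passes only in rows, so rows that do not move let the fingers close. It gives the time, the measured TCP pose, the force and the opening at its end, in the units of the state.
- get_state(): the state, without advancing time (a new reading comes with each control period).
- read_camera(name): name is "side" or "top" or "wrist"; returns a dict with "color" (400x640x3 uint8, red, green, blue), "vfov" (degrees; the focal length in pixels is half the picture's height over the tangent of half this angle, whatever the lens; pixels are square), "cx", "cy" (the principal point, pixels), "cam_to_world" (4x4, takes a point from camera to world coordinates). Camera axes: x right, y up, looking along -z (the intrinsics and any distortion apply to the point x, -y, -z); pixel columns grow to the right and rows downward; lengths in m; the calibration is good to about 2 mm. A picture is of the moment at which its call begins. There is no depth.
- sign_off(): hands the job in, once; it reports no verdict.
Trained networks look in the newest picture that a camera, given by its name, has taken for a name from the list of things; names that differ only in an ending like _2 or _b are one class to them, and where a whole thing is asked for, a point or a joint stands for the part that bears it (a point fixed in the world has none). Each returns a list of dicts, best first, with "p" (0 to 1); they miss things now and then, are a little off and sometimes report something else, mostly with a low value. They report only what shows in the picture. A call takes as long as a camera call. They do not tell look-alikes from the thing itself.
- trace(thing, camera): "pixels" (400x640 bool, what is visible of it) and "location" ([column, row] in pixels, amid what is visible of it).
- place_of(thing, camera): "location" ([column, row] in pixels: a listed point, or the origin of a listed thing).
The state is a dict: "time": time; "qpos": joint angles; "dq": joint speeds; "joint_efforts": joint torques, N m; "eef_pos": TCP position; "tcp_rot": TCP orientation; "contact_force": force on the tool from outside, world axes, zero at the start; "wrist_torque": the same for the moment, N m; "opening": opening from 0.0 (shut) to 1.0 (fully open).
Only numpy, scipy, OpenCV 4.12 (cv2) and the standard library are available. Lean on these libraries where they do the work, as an engineer would, in place of code of your own. Each camera call takes 0.05 s, during which the arm holds its last target.

## Working session

There is one attempt and no reset: what is moved stays moved. The work goes in short steps, Python scripts to look and compute and a shell command to move; the robot and the scene stay as the last step left them, time stands still between calls to the robot, and variables do not carry over. Pictures are saved under pics/ and viewed, and the job is handed in when it is done.

```bash
ls; mkdir -p pics; python3 - <<'E'
from plant import *
import cv2
s=get_state();print(s)
for n in ["top","side"]:
    c=read_camera(n);cv2.imwrite(f"pics/{n}0.png",c["color"][:,:,::-1]);print(n,c["vfov"],c["cx"],c["cy"],c["cam_to_world"],[k for k in c])
    for t in ["guide","jar_blue","jar_orange"]:
        print(t,[(round(d["p"],2),d["location"]) for d in place_of(t,n)],[(round(d["p"],2),d["location"]) for d in trace(t,n)])
E
```

```text
pics
{'time': 0.0, 'qpos': array([-1.25301084e+00,  2.87173695e-01,  1.57820943e+00,  1.02949638e-05,
        1.27858517e+00, -1.49973310e-01]), 'dq': array([-0.00062402,  0.00109933, -0.00045194, -0.00099647,  0.001418  ,
       -0.00128271]), 'joint_efforts': array([-4.98573063e-04, -4.05987525e+01, -2.92623872e+01, -1.84752057e-04,
        5.89601143e-03,  1.15976562e-06]), 'eef_pos': array([ 0.30419511, -0.6018673 ,  0.24692421]), 'tcp_rot': array([ 9.72774313e-01,  2.31751428e-01, -9.46382835e-05, -1.18405453e-03]), 'contact_force': array([-0.75631279, -0.37133485, -0.17373444]), 'wrist_torque': array([-0.00373739, -0.02563122, -0.02045976]), 'opening': 0.999844809985834}
top 45.60609087147739 323.5332784429634 203.03463113169653 [[-0.00771631  0.99930815 -0.03638233  0.47929794]
 [-0.99929594 -0.0063701   0.03697365 -0.07270522]
 [ 0.03671631  0.03664202  0.99865373  0.71975917]
 [ 0.          0.          0.          1.        ]] ['color', 'vfov', 'cx', 'cy', 'cam_to_world']
guide [(0.68, [284.9, 171.6])] [(0.68, [207.4, 158.4])]
jar_blue [(0.96, [413.5, 239.0]), (0.92, [314.0,
[... 164 characters left out ...]
[(0.79, [334.9, 154.3])] [(0.88, [334.4, 155.9])]
side 50.76291375462984 319.10546050789037 204.515395882731 [[-0.99186333  0.09000245 -0.09003718  0.46755359]
 [-0.12556107 -0.57486335  0.80855831  0.47768123]
 [ 0.02101315  0.8132845   0.58148669  0.41903093]
 [ 0.          0.          0.          1.        ]] ['color', 'vfov', 'cx', 'cy', 'cam_to_world']
guide [(0.93, [301.6, 222.8])] [(0.94, [276.9, 269.1]), (0.25, [294.1, 188.1])]
jar_blue [(0.93, [397.7, 254.0]), (0.8, [333.8, 211.8]), (0.63, [368.6, 172.8]), (0.6, [410.6, 207.4])] [(0.9, [401.2, 241.4]), (0.79, [369.9, 159.6]), (0.73, [410.1, 192.9]), (0.64, [336.9, 198.4])]
jar_orange [(0.79, [292.3, 201.4])] [(0.73, [292.8, 187.4])]
```

View pics/top0.png

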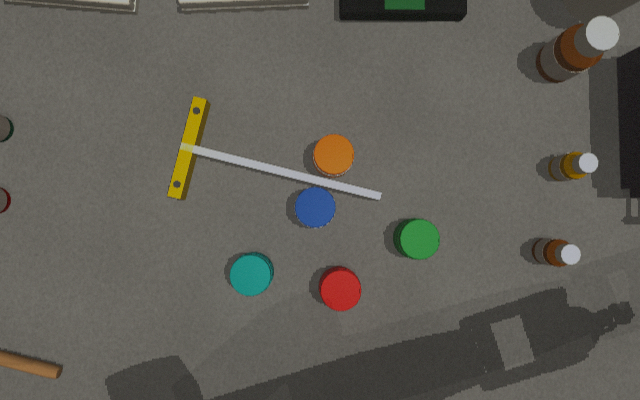

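View pics/side0.png

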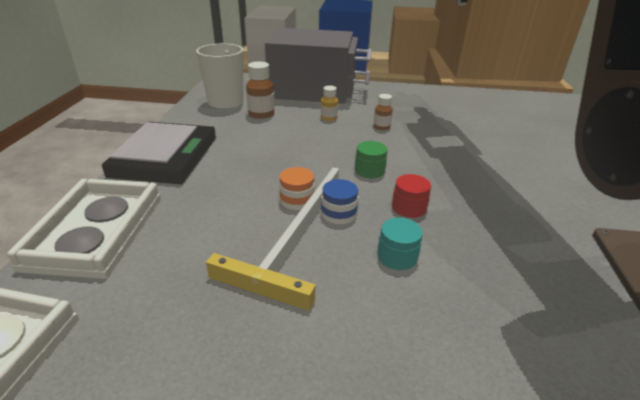

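The jar-shaped candidates in the top view are blue (315,207), green (419,239), red (340,289), turquoise (251,275) and orange (334,155). Only the one at (315,207) has a blue lid and stands beside the fence. Next I'll crop that area and measure.

```bash
cat > h.py <<'E'
import numpy as np, cv2
from plant import *
def ray(c,p,z):
    f=c["color"].shape[0]/2/np.tan(np.radians(c["vfov"]/2))
    d=np.array([(p[0]-c["cx"])/f,-(p[1]-c["cy"])/f,-1.]);M=np.array(c["cam_to_world"])
    w=M[:3,:3]@d;o=M[:3,3];return o+w*(z-o[2])/w[2]
def proj(c,P):
    f=c["color"].shape[0]/2/np.tan(np.radians(c["vfov"]/2))
    M=np.array(c["cam_to_world"]);q=M[:3,:3].T@(np.array(P)-M[:3,3])
    return np.array([c["cx"]+f*q[0]/-q[2],c["cy"]-f*q[1]/-q[2]])
def mask(c,lo,hi,near=None):
    h=cv2.cvtColor(c["color"],cv2.COLOR_RGB2HSV);m=cv2.inRange(h,np.array(lo),np.array(hi))
    n,l,s,ce=cv2.connectedComponentsWithStats(m);i=1+np.argmax(s[1:,4]);return (l==i).astype(np.uint8),ce[i],s[i]
E
python3 - <<'E'
from h import *
c=read_camera("top");im=c["color"]
cv2.imwrite("pics/crop.png",cv2.resize(im[85:310,160:460],None,fx=2.6,fy=2.6,interpolation=cv2.INTER_CUBIC)[:,:,::-1])
m,ce,s=mask(c,(22,150,90),(32,255,255));print("yellow",ce,s)
cn=cv2.findContours(m,0,2)[0][0]
W=np.array([ray(c,p[0],.03)[:2] for p in cn])
r=cv2.minAreaRect((W*1000).astype(np.float32));print("rect mm",r)
for nm,lo,hi in [("blue",(105,130,60),(125,255,255)),("orange",(8,170,100),(17,255,255))]:
    m,ce,s=mask(c,lo,hi);cn=cv2.findContours(m,0,2)[0][0]
    W=np.array([ray(c,p[0],.05)[:2] for p in cn])
    print(nm,ce,s,cv2.minEnclosingCircle((W*1000).astype(np.float32)),ray(c,ce,.05))
# fence: bright low-sat
h=cv2.cvtColor(im,cv2.COLOR_RGB2HSV);m=cv2.inRange(h,(0,0,140),(180,50,255));m[:130]=0;m[215:]=0;m[:,:190]=0;m[:,400:]=0
n,l,s,ce=cv2.connectedComponentsWithStats(m);i=1+np.argmax(s[1:,4]);print("fence",s[i],ce[i])
ys,xs=np.where(l==i);W=np.array([ray(c,(x,y),.03)[:2] for x,y in zip(xs,ys)])*1000
print(cv2.minAreaRect(W.astype(np.float32)), cv2.fitLine(W.astype(np.float32),2,0,.01,.01).ravel())
s=c_=read_camera("side")
E
```

```text
yellow [179.85930408 173.00907716] [167 149  27  50 661]
rect mm ((547.8355712890625, 106.8067398071289), (23.955656051635742, 70.89727783203125), 75.45541381835938)
blue [314.6722488  206.66586922] [ 295  187   40   40 1254] ((498.6486511230469, -85.07999420166016), 28.462793350219727) [ 0.49866009 -0.08497401  0.05      ]
orange [333.44009585 153.86261981] [ 314  134   40   40 1252] ((573.1769409179688, -112.25398254394531), 28.657512664794922) [ 0.57329419 -0.11208004  0.05      ]
fence [ 192  146  190   54 1524] [286.83923885 172.29068241]
((549.44287109375, -45.491058349609375), (280.34600830078125, 12.073026657104492), 75.5121078491211) [ 2.5076887e-01  9.6804696e-01  5.4934949e+02 -4.5544594e+01]
```

View pics/crop.png

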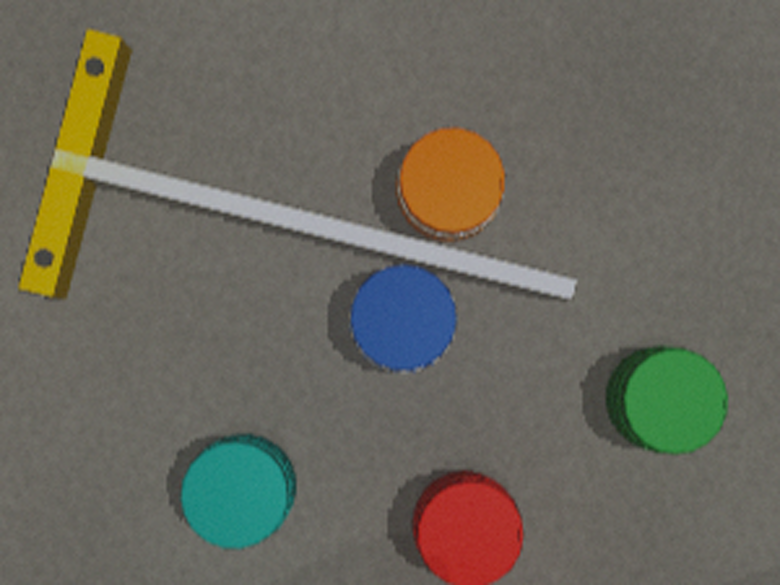

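The crop confirms it: the blue-lidded jar is at about (403,318) in the crop, on the robot side of the fence and 3 mm from it. The orange jar is across the fence, and the red, turquoise and green jars stand apart. I'll turn the tool first so its x axis runs along the fence (about −48.7° in wz).

```bash
cat >> h.py <<'E'
from scipy.spatial.transform import Rotation as R
U=np.array([.2508,.9680]);X=np.array([U[1],-U[0]]);O=np.array([.5519,-.0358])
def g(p): d=np.array(p)[:2]-O; return np.round(np.array([d@X,d@U])*1000,1)
def where():
    s=get_state();r=R.from_quat(s["tcp_rot"]).as_matrix()
    yaw=np.degrees(np.arctan2(r[1,0],r[0,0]));print("t",s["time"],"guide xy mm",g(s["eef_pos"]),"z",s["eef_pos"][2].round(4),"yaw err to fence",round(np.degrees(np.arctan2(U[1],U[0]))-yaw,2),"tilt",r[:,2].round(3),"F",s["contact_force"].round(2),"open",s["opening"])
def jars():
    c=read_camera("top")
    for nm,lo,hi in [("blue",(105,130,60),(125,255,255)),("orange",(8,170,100),(17,255,255))]:
        m,ce,s=mask(c,lo,hi);print(nm,"area",s[4],"guide",g(ray(c,ce,.05)))
    return c
E
python3 -c "
import plant;print([ (k,getattr(plant,k)) for k in dir(plant) if 'ext' in k])
from h import *
where()"
python3 -m crank '[[0.4,0,0,0,0,0,-8.5],[0.4,0,0,0,0,0,-8.5],[0.4,0,0,0,0,0,-8.5],[0.4,0,0,0,0,0,-8.5],[0.4,0,0,0,0,0,-8.5]]' 20
python3 -m crank '[[0.4,0,0,0,0,0,-6.2],[0.4,0,0,0,0,0,0]]'
python3 -c "
from h import *
where()"
```

```text
[('tip_extent', 0.017)]
t 0.8 guide xy mm [ -97.5 -610.6] z 0.2484 yaw err to fence 48.67 tilt [ 0. -0. -1.] F [-0.24  0.54  0.53] open 1.0010449991308545
time: 1.3
eef_pos: [0.3044, -0.6024, 0.2483]
tcp_rot: [0.821, 0.571, 0.0, -0.0]
contact_force: [0.2, -0.2, 0.3]
opening: 0.302
time: 1.5
eef_pos: [0.3044, -0.6025, 0.2484]
tcp_rot: [0.791, 0.612, -0.0, 0.0]
contact_force: [-0.1, -0.4, -0.5]
opening: 0.303
t 1.5 guide xy mm [ -97.5 -610.6] z 0.2484 yaw err to fence -0.01 tilt [ 0. -0. -1.] F [-0.05 -0.36 -0.51] open 0.3031112414784367
```

```bash
python3 -m crank '[[0.4,4,0.6,0,0,0,0],[0.4,4,0.6,0,0,0,0],[0.4,4,0.6,0,0,0,0],[0.4,4,0.6,0,0,0,0],[0.4,4,0.6,0,0,0,0]]'
python3 -m crank '[[0.4,4,0.6,0,0,0,0],[0.4,4,0.6,0,0,0,0],[0.4,4,0.6,0,0,0,0],[0.4,4,0.6,0,0,0,0],[0.4,4,0.5,0,0,0,0]]'
python3 -m crank '[[0.4,4,0,0,0,0,0],[0.4,4,0,0,0,0,0],[0.4,0,0,0,0,0,0],[0.4,0,0,0,0,0,0]]'
python3 -c "
from h import *
where();jars()
c=read_camera('wrist');cv2.imwrite('pics/w1.png',c['color'][:,:,::-1]);where()"
```

```text
time: 2.0
eef_pos: [0.3839, -0.4149, 0.2485]
tcp_rot: [0.792, 0.611, 0.0, 0.0]
contact_force: [0.7, 0.5, 0.0]
opening: 0.299
time: 2.5
eef_pos: [0.4621, -0.2284, 0.2487]
tcp_rot: [0.792, 0.611, 0.0, 0.0]
contact_force: [-0.2, 0.3, 0.0]
opening: 0.3
time: 2.9
eef_pos: [0.4819, -0.1519, 0.2485]
tcp_rot: [0.791, 0.612, -0.0, 0.0]
contact_force: [-0.3, -0.9, -0.6]
opening: 0.303
t 2.9 guide xy mm [ -38.7 -130. ] z 0.2485 yaw err to fence -0.06 tilt [ 0.    -0.001 -1.   ] F [-0.3  -0.86 -0.56] open 0.30325830079102745
blue area 1231 guide [-39.4 -61.1]
orange area 1257 guide [ 39.8 -68.5]
t 3.0 guide xy mm [ -38.6 -131.3] z 0.2485 yaw err to fence 0.07 tilt [ 0.    -0.001 -1.   ] F [-0.66  0.43  0.2 ] open 0.29602284547238933
```

View pics/w1.png

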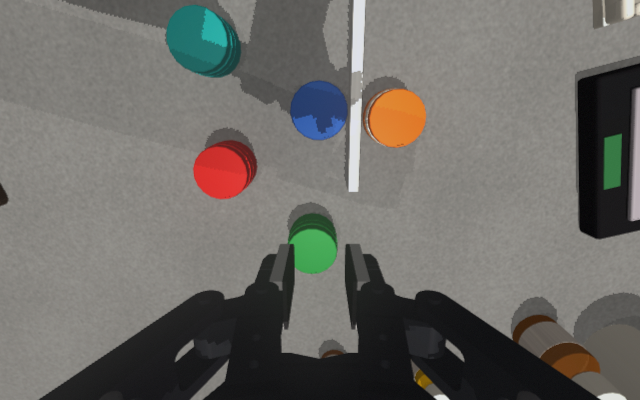

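The wrist view shows the blue jar ahead at (319,110), the fence end at (353,190), and the green jar at (313,243) behind the tool axis. I'll check clearance to the green jar before descending.

```bash
python3 -c "
from h import *
c=read_camera('top');m,ce,s=mask(c,(50,110,50),(75,255,255));print(ce,s,'green top',g(ray(c,ce,.05)))
c=read_camera('wrist');m,ce,s=mask(c,(105,130,40),(125,255,255));print(ce,'blue wrist',g(ray(c,ce,.05)))
p=np.append(O+X*-.0387+U*-.131,.03);print('tcp target px in wrist',proj(c,p))
where()"
```

```text
[404.62435233   4.33678756] [385   0  40  10 386] green top [ 275.3 -115.5]
[318.22718521 109.0200231 ] blue wrist [-40.  -62.1]
tcp target px in wrist [319.65097376 172.60988885]
t 3.1 guide xy mm [ -38.6 -131.7] z 0.2484 yaw err to fence 0.11 tilt [-0. -0. -1.] F [-0.3  -0.25  0.23] open 0.29944266208454084
```

```bash
python3 -c "
from h import *
c=read_camera('wrist');print('green',g(ray(c,(313,250),.05)))"
python3 -m crank '[[0.4,0.4,0,4,0,0,0],[0.4,0,0,4,0,0,0],[0.4,0,0,4,0,0,0],[0.4,0,0,3,0,0,0],[0.4,0,0,0,0,0,0]]'
python3 -m crank '[[0.4,0,0,2.5,0,0,0],[0.4,0,0,2,0,0,0],[0.4,0,0,1.5,0,0,0],[0.4,0,0,0.6,0,0,0],[0.4,0,0,0,0,0,0]]'
python3 -c "
from h import *
where()
for n in ['wrist','side']:
  c=read_camera(n);cv2.imwrite('pics/'+n+'2.png',c['color'][:,:,::-1])"
```

```text
green [ -46.6 -217.1]
time: 3.65
eef_pos: [0.4791, -0.1477, 0.0935]
tcp_rot: [0.791, 0.611, -0.002, -0.005]
contact_force: [-0.9, 0.2, 0.1]
opening: 0.3
time: 4.15
eef_pos: [0.4831, -0.1493, 0.033]
tcp_rot: [0.791, 0.612, 0.0, 0.0]
contact_force: [0.6, -0.2, -0.8]
opening: 0.3
t 4.15 guide xy mm [ -38.1 -127.1] z 0.033 yaw err to fence 0.02 tilt [ 0. -0. -1.] F [ 0.62 -0.24 -0.76] open 0.2998864554148495
```

View pics/wrist2.png

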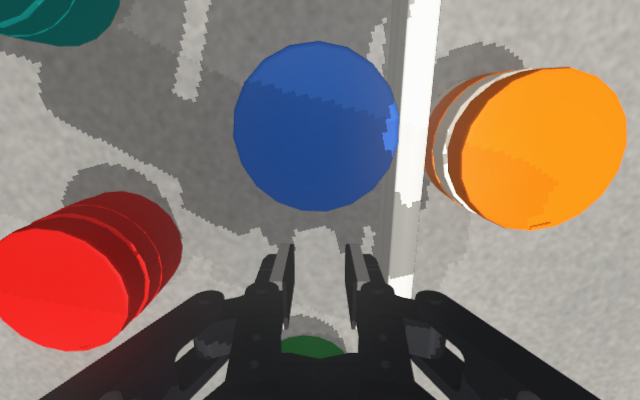

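View pics/side2.png

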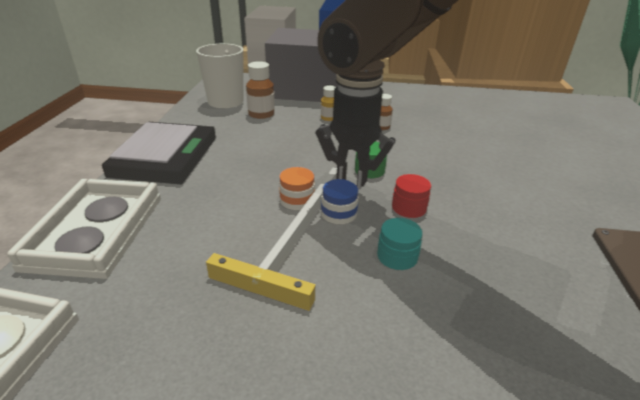

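The fingers straddle the jar's axis behind it (wrist tips at 282,290 and 360,290), clear of the fence. Knuckles ride above the orange lid. Push gently.

```bash
python3 -m crank '[[0.4,0.8,0,0,0,0,0],[0.4,0.8,0,0,0,0,0],[0.4,0.6,0,0,0,0,0],[0.4,0.5,0,0,0,0,0],[0.4,0.5,0,0,0,0,0]]'
python3 -m crank '[[0.4,0.6,0,0,0,0,0],[0.4,0.6,0,0,0,0,0],[0.4,0.6,0,0,0,0,0],[0.4,0.6,0,0,0,0,0],[0.4,0,0,0,0,0,0]]'
python3 -c "
from h import *
where()
c=read_camera('wrist');cv2.imwrite('pics/wrist3.png',c['color'][:,:,::-1])
m,ce,s=mask(c,(105,130,40),(125,255,255));print(ce,'blue wrist',g(ray(c,ce,.05)))
m,ce,s=mask(c,(8,170,80),(17,255,255));print(ce,'orange wrist',g(ray(c,ce,.05)))"
```

```text
time: 4.75
eef_pos: [0.4909, -0.1172, 0.0325]
tcp_rot: [0.79, 0.613, -0.0, 0.0]
contact_force: [0.2, -0.5, 0.9]
opening: 0.301
time: 5.25
eef_pos: [0.4967, -0.0936, 0.0322]
tcp_rot: [0.79, 0.612, 0.0, -0.0]
contact_force: [1.0, -0.7, 1.0]
opening: 0.29
t 5.25 guide xy mm [-38.9 -69.7] z 0.0322 yaw err to fence -0.06 tilt [-0.     0.001 -1.   ] F [ 1.03 -0.67  1.04] open 0.29022011075847975
[319.82117949 204.93667355] blue wrist [-39.2 -31. ]
[515.94970545 280.89602356] orange wrist [ 38.4 -62.6]
```

View pics/wrist3.png

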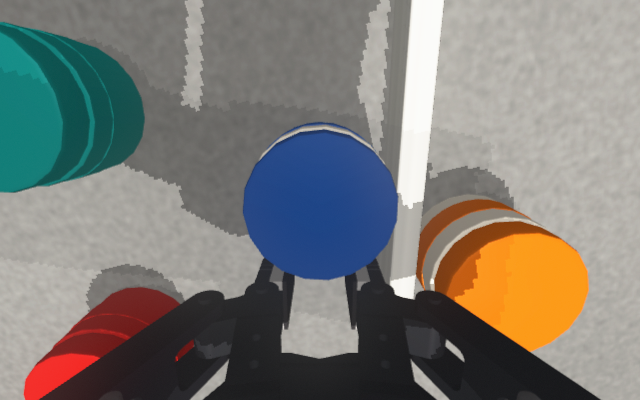

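The jar is nestled between the fingertips (centre 320,205), still parallel to the fence and 3 mm off it. I'll carry on.

```bash
python3 -m crank '[[0.4,0.6,0,0,0,0,0],[0.4,0.9,0,0,0,0,0],[0.4,0.9,0,0,0,0,0],[0.4,0.9,0,0,0,0,0],[0.4,0.9,0,0,0,0,0]]'
python3 -m crank '[[0.4,0.9,0,0,0,0,0],[0.4,0.9,0,0,0,0,0],[0.4,0.9,0,0,0,0,0],[0.4,0.6,0,0,0,0,0],[0.4,0,0,0,0,0,0]]'
python3 -c "
from h import *
where()
c=read_camera('wrist');cv2.imwrite('pics/wrist4.png',c['color'][:,:,::-1])
m,ce,s=mask(c,(105,130,40),(125,255,255));print(ce,'blue wrist',g(ray(c,ce,.05)))"
```

```text
time: 5.8
eef_pos: [0.5073, -0.0528, 0.0322]
tcp_rot: [0.791, 0.612, -0.0, -0.0]
contact_force: [-0.6, -0.6, -0.7]
opening: 0.302
time: 6.3
eef_pos: [0.5157, -0.021, 0.0324]
tcp_rot: [0.79, 0.613, 0.0, -0.0]
contact_force: [-0.0, 0.5, 0.7]
opening: 0.303
t 6.3 guide xy mm [-38.8   5.3] z 0.0324 yaw err to fence -0.09 tilt [ 0.  0. -1.] F [-0.01  0.52  0.73] open 0.3025509436338547
[318.93392857 203.76992187] blue wrist [-39.4  44.4]
```

View pics/wrist4.png

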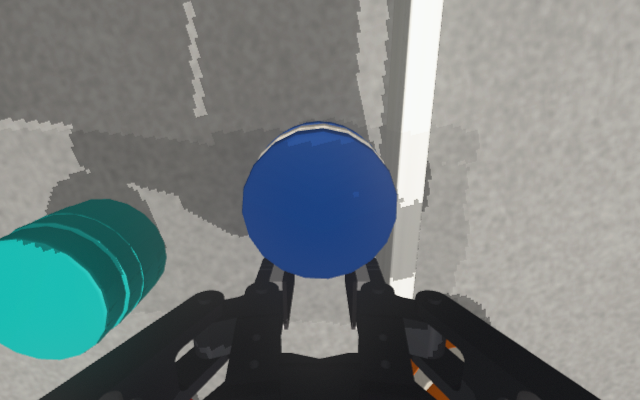

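The jar (319,204) keeps its line, and is at y = 44 mm with about 55 mm to go.

```bash
python3 -m crank '[[0.4,0.7,0,0,0,0,0],[0.4,0.9,0,0,0,0,0],[0.4,0.9,0,0,0,0,0],[0.4,0.9,0,0,0,0,0],[0.4,0.6,0,0,0,0,0]]'
python3 -m crank '[[0.4,0.4,0,0,0,0,0],[0.4,0.3,0,0,0,0,0],[0.4,0,0,0,0,0,0]]'
python3 -c "
from h import *
where()
c=read_camera('wrist');cv2.imwrite('pics/wrist5.png',c['color'][:,:,::-1])
m,ce,s=mask(c,(105,130,40),(125,255,255));print(ce,'blue wrist',g(ray(c,ce,.05)))
c=read_camera('side');cv2.imwrite('pics/side5.png',c['color'][:,:,::-1])"
```

```text
time: 6.85
eef_pos: [0.5257, 0.0178, 0.0323]
tcp_rot: [0.79, 0.612, 0.0, 0.0]
contact_force: [0.1, -0.6, 0.1]
opening: 0.295
time: 7.15
eef_pos: [0.5273, 0.0241, 0.0323]
tcp_rot: [0.791, 0.612, 0.0, -0.0]
contact_force: [-0.2, 0.2, 0.3]
opening: 0.303
t 7.15 guide xy mm [-38.8  51.8] z 0.0323 yaw err to fence -0.04 tilt [ 0.  0. -1.] F [-0.21  0.24  0.3 ] open 0.30289361538475634
[318.97422392 205.10999664] blue wrist [-39.4  90.4]
```

View pics/wrist5.png

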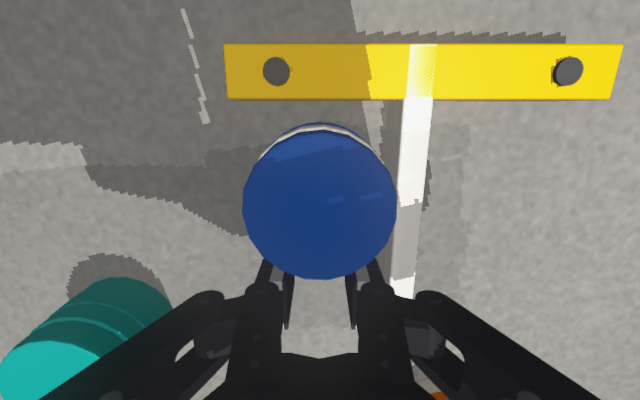

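View pics/side5.png

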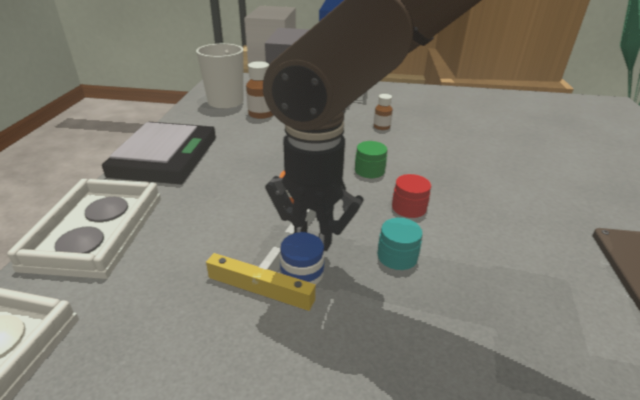

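The jar (320,205) is upright and about 10 mm short of the stop bar (near edge at row 99). I'll creep in and watch the force.

```bash
python3 -c "
from h import *
c=read_camera('wrist');print('stop edge',g(ray(c,(320,99),.03)))"
python3 -m crank '[[0.4,0.3,0,0,0,0,0],[0.4,0.3,0,0,0,0,0],[0.4,0,0,0,0,0,0]]'
python3 -m crank '[[0.4,0.2,0,0,0,0,0],[0.4,0,0,0,0,0,0]]'
python3 -m crank '[[0.4,0.1,0,0,0,0,0],[0.4,0,0,0,0,0,0]]'
python3 -c "
from h import *
where()
c=read_camera('wrist')
m,ce,s=mask(c,(105,130,40),(125,255,255));print(ce,'blue wrist',g(ray(c,ce,.05)))"
```

```text
stop edge [-39.  127.4]
time: 7.6
eef_pos: [0.5288, 0.0298, 0.0323]
tcp_rot: [0.791, 0.612, 0.0, -0.0]
contact_force: [-0.2, -0.1, 0.1]
opening: 0.301
time: 7.8
eef_pos: [0.5293, 0.0316, 0.0323]
tcp_rot: [0.791, 0.612, 0.0, -0.0]
contact_force: [0.4, 0.1, -0.9]
opening: 0.301
time: 8.0
eef_pos: [0.5295, 0.0325, 0.0323]
tcp_rot: [0.791, 0.612, 0.0, -0.0]
contact_force: [0.1, 0.3, -0.5]
opening: 0.301
t 8.0 guide xy mm [-38.8  60.5] z 0.0323 yaw err to fence -0.03 tilt [-0.  0. -1.] F [ 0.13  0.35 -0.47] open 0.30128714137007284
[318.89760533 206.35558568] blue wrist [-39.5  98.6]
```

```bash

python3 -m crank '[[0.4,0.1,0,0,0,0,0],[0.4,0,0,0,0,0,0]]'
python3 -m crank '[[0.4,0.1,0,0,0,0,0],[0.4,0,0,0,0,0,0]]'
python3 -c "
from h import *
where()
c=read_camera('wrist');cv2.imwrite('pics/wrist6.png',c['color'][:,:,::-1])
m,ce,s=mask(c,(105,130,40),(125,255,255));print(ce,'blue wrist',g(ray(c,ce,.05)))"
```

```text
time: 8.25
eef_pos: [0.5298, 0.0334, 0.0323]
tcp_rot: [0.791, 0.612, 0.0, 0.0]
contact_force: [0.0, 0.1, 0.1]
opening: 0.298
time: 8.45
eef_pos: [0.53, 0.0343, 0.0323]
tcp_rot: [0.791, 0.612, -0.0, 0.0]
contact_force: [-0.3, -0.9, 0.3]
opening: 0.302
t 8.45 guide xy mm [-38.8  62.4] z 0.0323 yaw err to fence -0.04 tilt [-0. -0. -1.] F [-0.35 -0.87  0.3 ] open 0.3016114450247385
[318.94178044 206.47918312] blue wrist [-39.4 100.4]
```

View pics/wrist6.png

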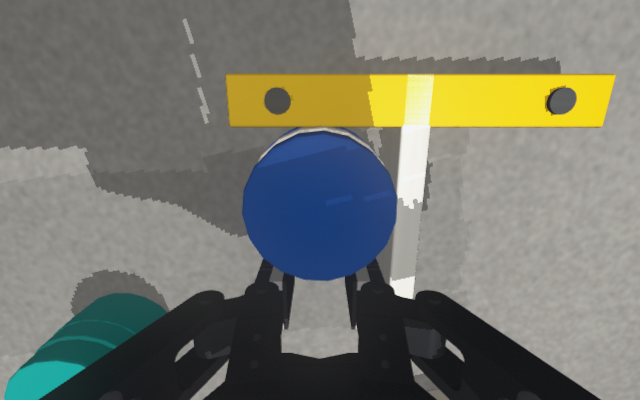

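The jar's front edge (row 127) meets the stop edge (row 127), but the wrist shows no reaction force yet. I'll add a few more millimetre steps.

```bash

python3 -m crank '[[0.4,0.1,0,0,0,0,0],[0.4,0,0,0,0,0,0]]'
python3 -m crank '[[0.4,0.1,0,0,0,0,0],[0.4,0,0,0,0,0,0]]'
python3 -c "
from h import *
where()
c=read_camera('wrist')
m,ce,s=mask(c,(105,130,40),(125,255,255));print(ce,'blue wrist',g(ray(c,ce,.05)))"
```

```text
time: 8.7
eef_pos: [0.5301, 0.0345, 0.0323]
tcp_rot: [0.79, 0.613, -0.001, 0.0]
contact_force: [-1.9, -5.0, 0.5]
opening: 0.3
time: 8.9
eef_pos: [0.5302, 0.0346, 0.0324]
tcp_rot: [0.79, 0.613, -0.002, 0.001]
contact_force: [-2.5, -8.3, 1.0]
opening: 0.301
t 8.9 guide xy mm [-38.7  62.7] z 0.0324 yaw err to fence -0.13 tilt [-0.001 -0.003 -1.   ] F [-2.5  -8.27  0.95] open 0.3010150210234043
[318.92349387 207.37219807] blue wrist [-39.4 100.6]
```

The force has risen to 8 N, so the jar is against the stop. Now I'll back off straight along the fence, then lift away.

```bash

python3 -m crank '[[0.4,-0.2,0,0,0,0,0],[0.4,-0.5,0,0,0,0,0],[0.4,-1,0,0,0,0,0],[0.4,-1.3,0,0,0,0,0],[0.4,0,0,0,0,0,0]]'
python3 -m crank '[[0.4,0,0,-2,0,0,0],[0.4,0,0,-4,0,0,0],[0.4,0,0,-4,0,0,0],[0.4,0,0,-4,0,0,0],[0.4,0,0,-4,0,0,0]]'
python3 -m crank '[[0.4,-4,-1,0,0,0,0],[0.4,-5,-1,0,0,0,0],[0.4,-5,-1,0,0,0,0],[0.4,-5,-1,0,0,0,0],[0.4,-5,-1,0,0,0,0]]'
python3 -m crank '[[0.4,-5,-1,0,0,0,0],[0.4,-5,-1,0,0,0,0],[0.4,-2,0,0,0,0,0],[0.4,0,0,0,0,0,0]]'
python3 -c "
from h import *
where();c=jars();cv2.imwrite('pics/top7.png',c['color'][:,:,::-1])
c=read_camera('side');cv2.imwrite('pics/side7.png',c['color'][:,:,::-1])"
```

```text
time: 9.45
eef_pos: [0.5226, 0.0059, 0.0323]
tcp_rot: [0.791, 0.612, -0.0, -0.0]
contact_force: [-0.6, -0.3, -0.4]
opening: 0.3
time: 9.95
eef_pos: [0.5226, 0.0072, 0.2139]
tcp_rot: [0.791, 0.612, 0.0, -0.0]
contact_force: [1.6, -0.4, 0.2]
opening: 0.301
time: 10.45
eef_pos: [0.415, -0.2104, 0.2126]
tcp_rot: [0.791, 0.612, 0.0, 0.0]
contact_force: [1.1, -0.1, 0.4]
opening: 0.301
time: 10.85
eef_pos: [0.3665, -0.3209, 0.2125]
tcp_rot: [0.792, 0.61, 0.0, 0.0]
contact_force: [-0.1, 0.7, 0.6]
opening: 0.304
t 10.85 guide xy mm [-107.9 -322.5] z 0.2125 yaw err to fence 0.25 tilt [ 0.    -0.001 -1.   ] F [-0.11  0.74  0.56] open 0.30409420308195406
blue area 1296 guide [-39.   99.1]
orange area 1251 guide [ 39.9 -68.5]
```

View pics/top7.png

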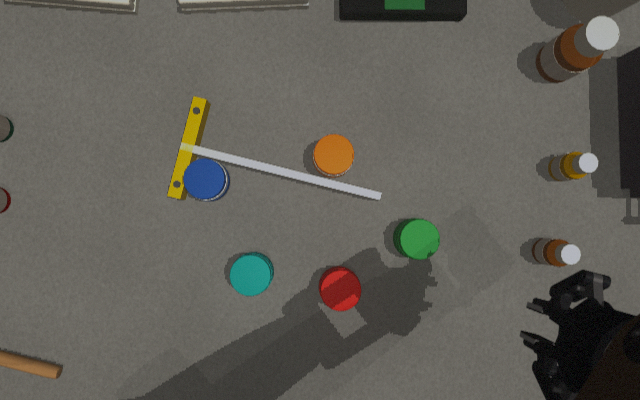

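View pics/side7.png

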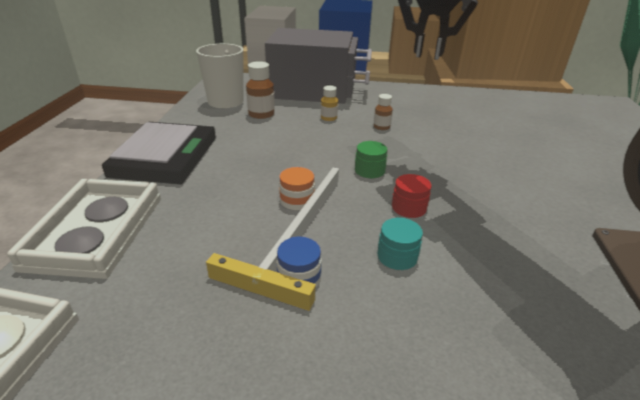

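The blue jar (top 205,179; side 299,258) stands upright against the stop at guide (−39, 99) mm. The orange jar (334,155) has not moved, and the arm is clear of everything.

```bash
python3 -c "
from plant import *
print(sign_off())"
```

```text
the job is handed in; nothing more can be done
None
```

I slid the blue-lidded jar along the fence with both fingertips behind it until it met the yellow stop bar. I then backed off, lifted clear and handed the job in at about 11 s; sign-off gives no verdict.

- **Blue jar:** it was at guide x ≈ −39 mm, y ≈ 99 mm in the last picture, which is about 3 mm from the fence, and upright. The wrist force rose to about 8 N as it met the stop.
- **Orange jar:** its measured position changed by about 0.1 mm, from (39.8, −68.5) to (39.9, −68.5) mm.
- **Robot:** it was well clear of everything at the end, and the fingertips were the only part I saw touch anything.
- **Disagreements:** one wrist-camera reading put the stop edge at 127.4 mm, about 2.6 mm short of the nominal 130 mm. The force contact, with the jar at about 100.5 mm in my frame, agreed with the nominal value. One colour search for the green jar in the top view picked up another object, so I used the wrist view for that clearance.

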